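# Find and release the latched channel key

## Task

One of the four channels of the switch box has been left on: its key is latched down a little. Using the fingertips, tap each of the four keys lightly, one after the other from left to right as seen from the robot, lifting clear after each tap, without releasing the latched key or switching another on. Then press the latched key down until its catch lets go, and withdraw so that it rises and all four keys stand up; pick up nothing and leave everything else where it is.

Things in the scene. Friction and masses are not known exactly. Their poses are not given: they have to be found in the camera images.
- key_box: Grey switch box fixed to the counter, 110 (x) x 224 (y) x 50 mm high. Origin: centre of its underside, on the counter; x points across the box away from the robot, y along the row of keys to the left, z up. Its four keys stand in a row along y, 45 mm apart, at box y = +67.5, +22.5, -22.5, -67.5 mm and box x = -29 mm. Small things stand on the flat ledge behind them.
- seat_a: Fixed black frame, 32 x 32 mm and 3 mm high, round key a. Origin: on the axis of the key, at the level of the box's top face (50 mm above the counter); axes as the box's. It does not move with the key. The key's cap is a plain white square, 24 x 24 mm; its flat top stands 15 mm above this origin when the key is up. The letters do not tell the place in the row, which varies from start to start.
- seat_b: Fixed black frame, 32 x 32 mm and 3 mm high, round key b. Origin: on the axis of the key, at the level of the box's top face (50 mm above the counter); axes as the box's. It does not move with the key. The key's cap is a plain white square, 24 x 24 mm; its flat top stands 15 mm above this origin when the key is up. The letters do not tell the place in the row, which varies from start to start.
- seat_c: Fixed black frame, 32 x 32 mm and 3 mm high, round key c. Origin: on the axis of the key, at the level of the box's top face (50 mm above the counter); axes as the box's. It does not move with the key. The key's cap is a plain white square, 24 x 24 mm; its flat top stands 15 mm above this origin when the key is up. The letters do not tell the place in the row, which varies from start to start.
- seat_d: Fixed black frame, 32 x 32 mm and 3 mm high, round key d. Origin: on the axis of the key, at the level of the box's top face (50 mm above the counter); axes as the box's. It does not move with the key. The key's cap is a plain white square, 24 x 24 mm; its flat top stands 15 mm above this origin when the key is up. The letters do not tell the place in the row, which varies from start to start.
- key_a (a joint): Depth of key a, m: 0 up, 0.010 at its bottom stop. Upward spring: 2 N at the top, +0.8 N per mm. Exactly one of the four starts latched at 0.005: its cap is 5 mm lower than the others and firm to a light touch (under 6 N); pressed to 0.0075 or deeper (8 N or more) it is freed and rises to 0 as the finger withdraws. A key that was up is switched on when pushed deeper than 0.005 (6 N).
- key_b (a joint): Depth of key b, m: 0 up, 0.010 at its bottom stop. Upward spring: 2 N at the top, +0.8 N per mm. Exactly one of the four starts latched at 0.005: its cap is 5 mm lower than the others and firm to a light touch (under 6 N); pressed to 0.0075 or deeper (8 N or more) it is freed and rises to 0 as the finger withdraws. A key that was up is switched on when pushed deeper than 0.005 (6 N).
- key_c (a joint): Depth of key c, m: 0 up, 0.010 at its bottom stop. Upward spring: 2 N at the top, +0.8 N per mm. Exactly one of the four starts latched at 0.005: its cap is 5 mm lower than the others and firm to a light touch (under 6 N); pressed to 0.0075 or deeper (8 N or more) it is freed and rises to 0 as the finger withdraws. A key that was up is switched on when pushed deeper than 0.005 (6 N).
- key_d (a joint): Depth of key d, m: 0 up, 0.010 at its bottom stop. Upward spring: 2 N at the top, +0.8 N per mm. Exactly one of the four starts latched at 0.005: its cap is 5 mm lower than the others and firm to a light touch (under 6 N); pressed to 0.0075 or deeper (8 N or more) it is freed and rises to 0 as the finger withdraws. A key that was up is switched on when pushed deeper than 0.005 (6 N).
- cover_glass_box: Bystander, loose: small square carton 31 x 31 x 18 mm on the ledge of the switch box. Origin: centre of its underside.
- dish_35: Bystander, loose: flat clear round dish, 39 mm across, 11 mm high, on the ledge of the switch box. Origin: centre of its underside.
- dropper_bottle: Bystander, loose: little bottle with a black cap, 33 mm across, 78 mm high, on the counter left of the switch box. Origin: centre of its underside.
- small_bottle: Bystander, loose: little bottle with a screw cap, 35 mm across, 72 mm high, on the counter right of the switch box. Origin: centre of its underside.
- media_bottle: Bystander, loose: bottle with a white cap, 45 mm across, 98 mm high, behind the switch box on the left. Origin: centre of its underside.
- timer: Bystander, loose: count-down timer, 32 x 66 x 55 mm, standing at the left. Origin: centre of its underside.

How it is judged:
By the outcome, as a careful person would: the job done as asked, in the order asked, and still so for the second after the job is handed in, with the robot touching nothing.
It also fails if it takes over 48 s, if anything falls off the work surface, if the arm or the gripper's body presses on something with over 40 N, if the wrist force passes 120 N, or if a joint passes its speed limit or range.

## Robot

A 6-joint arm with a two-finger parallel gripper is mounted at the origin on a cart in front of the work surface, level with it; the furniture and walls round the work are solid. World frame = base frame: x ahead of the robot, y to its left, z up, the work surface at z = 0. Lengths are in mm, angles in rad, forces in N, time in s.
With the tool pointing down it reaches from about 275 to 750 mm from the base axis. Payload 10.2 kg.
Tool frame: the origin (TCP) lies midway between the tips of the shut fingers; the grasp point (between the pads) lies 19 mm behind it (ctrl.pinch_z is the distance from the TCP to the grasp point, in mm); x points along the fingers, z is the direction in which the jaws open and shut, and the axes are right-handed (so a half turn about x gives the same grasp; the last joint's range is limited). The gripper opens to 85 mm and grips with 20 to 120 N. Pads are 22 mm wide; open, the fingers measure 114 mm over their backs; the gripper's body (76 mm by 85 mm) begins 54 mm behind the grasp point. The pads swing forward as they close: fully open they stand 13 mm farther back than shut.
Start: joints at [-1.363, 0.313, 1.498, -0, 1.331, -0.223], TCP at [219.227, -477.044, 231.294] pointing down, gripper open.
Joint ranges: [-2.94, 2.94], [-0.97, 2.17], [0.19, 2.56], [-1.23, 4.37], [0.02, 3.11], [-2.88, 2.88]. Speed limits (rad/s): [2.39, 2.39, 3.01, 3.14, 3.14, 3.14].

## Interface

Orientations are given as a unit quaternion [w, x, y, z].
In Python, from rig import ctrl, capture, workorder, nets gives the robot as it stands. The module is installed in compiled form; this text tells all that it offers.
- The arm moves only by the tool send_rows, never from a script. Its argument "rows" is text: rows parted by semicolons, each of 5 numbers parted by spaces: the opening, from 0 (shut) to 1 (fully open), then the shift along the tool's x, y, z in cm, then the turn about the tool's x in units of 5 degrees (1.0 is 5 degrees). In form: grip x y z yaw; .... A call has 1 to 12 rows; each row is the pose to reach, as a shift and turn from the pose commanded when the call began, along the tool's axes at that moment; what a row does not reach only later rows make up. A row lasts 1/10 s, in which the tool goes at most 50 mm and 8.59 degrees, less where a joint would pass 70% of its speed; a pose out of reach is approached as far as the arm can. A call with a gripper value outside its range is refused whole. The fingers move at their own pace and stop on an object; "grip_force" is the grip in N (left out, the last holds). Time passes only in rows, so rows that repeat a pose let the fingers close. It gives the time, the measured TCP pose, the force and the opening at its end, in the units of the state.
- ctrl.sense(): the state, without advancing time (a new reading comes with each control period).
- capture(name): name is "scene" or "top"; returns a dict with "pixels" (400x640x3 uint8, red, green, blue), "intrinsics" (3x3 intrinsics, pixels), "view" (4x4, takes a point from world to camera coordinates). Camera axes: x right, y down, z forward; pixel columns grow to the right and rows downward; lengths in mm; the calibration is good to about 2 mm. A picture is of the moment at which its call begins. There is no depth.
- workorder.finish_job(): hands the job in, once; it reports no verdict.
Trained networks look in a picture, given as the dict that the camera call returned (one of the last four; its "shot" number tells which), for a name from the list of things; names that differ only in an ending like _2 or _b are one class to them, and where a whole thing is asked for, a point or a joint stands for the part that bears it (a point fixed in the world has none). Each returns a list of dicts, best first, with "confidence" (0 to 1); they miss things now and then, are a little off and sometimes report something else, mostly with a low value. They report only what shows in the picture. A call takes as long as a camera call.
- nets.boxes_of(picture, target): "location" ([x, y, z] in mm, in world coordinates, good to about 4 mm: the middle of the surface that is visible of it).
- nets.spot_point(picture, target): "location" ([x, y, z] in mm, in world coordinates, good to about 4 mm: a listed point, or the origin of a listed thing).
The state is a dict: "time_s": time; "joints": joint angles; "dq": joint speeds; "tau": joint torques, N m; "eef_pos": TCP position; "ee_rot": TCP orientation; "force": force on the tool from outside, world axes, zero at the start; "wrist_torque": the same for the moment, N m; "grip_width": opening from 0.0 (shut) to 1.0 (fully open).
Only numpy, scipy, OpenCV 4.12 (cv2) and the standard library are available. Lean on these libraries where they do the work, as an engineer would, in place of code of your own. Each camera call takes 0.05 s, during which the arm holds its last target.

## Working session

There is one attempt and no reset: what is moved stays moved. The work goes in short steps, Python scripts to look and compute and a tool call to move; the robot and the scene stay as the last step left them, time stands still between calls to the robot, and variables do not carry over. Pictures are saved under pics/ and viewed, and the job is handed in when it is done.

Besides the shell and the picture viewer there is one more tool, called as name(argument=value, ...), one argument or row to a line, values as JSON. send_rows: Moves the arm, as the interface text tells. Its arguments: {"type":"object","properties":{"rows":{"type":"string"},"grip_force":{"type":"number"}},"required":["rows"]}

```bash
mkdir -p pics; python3 - <<'E'
from rig import ctrl,capture,nets
import cv2,numpy as np
s=ctrl.sense();print(s)
for n in("scene","top"):
    p=capture(n);cv2.imwrite(f"pics/{n}0.png",p["pixels"][:,:,::-1])
    print(n,p["intrinsics"].tolist(),np.round(p["view"],4).tolist())
    for t in("key_box","seat_a","key_a"):
        for r in nets.spot_point(p,t)[:5]:print(t,np.round(r["location"],1),round(r["confidence"],2))
E
```

```text
{'time_s': 0.0, 'joints': array([-1.36339518e+00,  3.13410869e-01,  1.49843060e+00,  1.92137388e-05,
        1.33098203e+00, -2.23406483e-01]), 'dq': array([ 5.06647600e-04,  2.68128227e-04, -1.03661524e-03,  3.62908359e-04,
        2.42114071e-05,  4.34897658e-04]), 'tau': array([-1.77071579e-04, -4.12259531e+01, -2.59747392e+01, -1.88810827e-04,
        4.16253039e-03, -2.39682731e-05]), 'eef_pos': array([ 219.17998324, -476.78357666,  230.75753523]), 'ee_rot': array([ 0.59501452,  0.3818902 ,  0.5956156 , -0.38126062]), 'force': array([ 0.13692836, -0.3513547 , -0.17845145]), 'wrist_torque': array([-0.0326505 ,  0.0046195 ,  0.01097093]), 'grip_width': 1.0010190204234597}
scene [[500.8074939476887, 0.0, 311.357355494222], [0.0, 500.8074939476887, 200.60205452591822], [0.0, 0.0, 1.0]] [[-0.6633, -0.7481, 0.0174, 338.3662], [-0.4331, 0.3648, -0.8242, 359.062], [0.6102, -0.5543, -0.566, 809.4018], [0.0, 0.0, 0.0, 1.0]]
key_box [ 606.1 -243.     7. ] 0.76
key_box [ 6.913e+02  1.161e+02 -6.000e-01] 0.5
seat_a [ 584.4 -306.5   53.7] 0.65
seat_a [ 579.7 -225.4   49.7] 0.53
seat_a [ 583.6 -267.4   47.7] 0.48
seat_a [ 574.9 -173.4   47.1] 0.44Traceback (most recent call last):
  File "<stdin>", line 8, in <module>
ValueError: it knows: cover_glass_box, dish, dropper_bottle, key_box, media_bottle, seat, small_bottle, timer
```

```bash
python3 - <<'E'
from rig import ctrl,capture,nets
import cv2,numpy as np
for n in("scene","top"):
    p=capture(n);cv2.imwrite(f"pics/{n}1.png",p["pixels"][:,:,::-1])
    np.savez(f"{n}.npz",px=p["pixels"],K=p["intrinsics"],V=p["view"])
    print(n,np.round(p["intrinsics"],2).tolist(),np.round(p["view"],4).tolist())
    for t in("key_box","seat_a","dish_35","cover_glass_box","dropper_bottle","small_bottle","media_bottle","timer"):
        for r in nets.spot_point(p,t)[:5]:print(t,np.round(r["location"],1),round(r["confidence"],2))
E
```

```text
scene [[500.81, 0.0, 311.36], [0.0, 500.81, 200.6], [0.0, 0.0, 1.0]] [[-0.6633, -0.7481, 0.0174, 338.3662], [-0.4331, 0.3648, -0.8242, 359.062], [0.6102, -0.5543, -0.566, 809.4018], [0.0, 0.0, 0.0, 1.0]]
key_box [ 609.6 -243.6    4.2] 0.69
key_box [ 642.8 -291.    47.4] 0.5
seat_a [ 583.  -307.8   51.4] 0.69
seat_a [ 576.1 -225.1   48.1] 0.64
seat_a [ 583.3 -263.2   49.9] 0.62
dish_35 [ 643.7 -292.3   48.4] 0.61
cover_glass_box [ 642.9 -183.8   46.9] 0.43
dropper_bottle [568.1 -72.9   1.5] 0.84
small_bottle [ 623.6 -408.3   -2.4] 0.5
media_bottle [691.5 115.6  -0. ] 0.86
media_bottle [ 622.5 -410.5   -1.4] 0.69
timer [ 5.683e+02  1.367e+02 -2.000e-01] 0.77
top [[485.81, 0.0, 318.18], [0.0, 485.81, 193.57], [0.0, 0.0, 1.0]] [[0.1143, -0.9934, 0.0007, -189.1134], [-0.9693, -0.1117, -0.2191, 615.3908], [0.2177, 0.0244, -0.9757, 889.9707], [0.0, 0.0, 0.0, 1.0]]
key_box [ 610.6 -240.7    4.1] 0.62
seat_a [ 580.8 -310.6   53.8] 0.78
seat_a [ 579.1 -222.5   50.1] 0.73
seat_a [ 583.  -264.9   50.2] 0.59
seat_a [ 578.3 -176.1   47.7] 0.53
seat_a [ 604.8 -239.1    4. ] 0.16
dish_35 [ 645.2 -293.    52.2] 0.64
cover_glass_box [ 641.9 -182.    50. ] 0.66
dropper_bottle [567.6 -72.3  -1. ] 0.73
small_bottle [ 623.1 -407.1    1.2] 0.63
media_bottle [690.7 114.1   1.6] 0.63
timer [568.1 134.6  -1.6] 0.55
```

View pics/scene0.png

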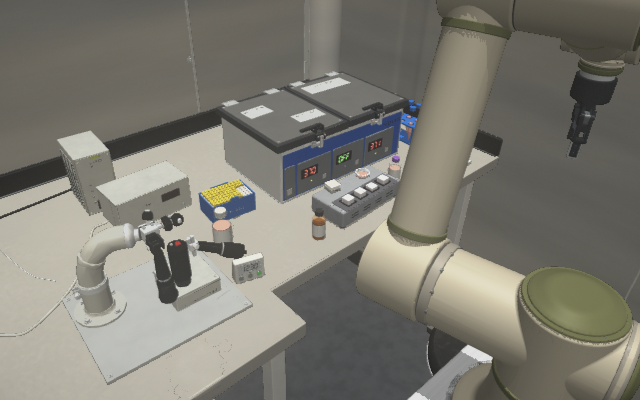

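View pics/top1.png

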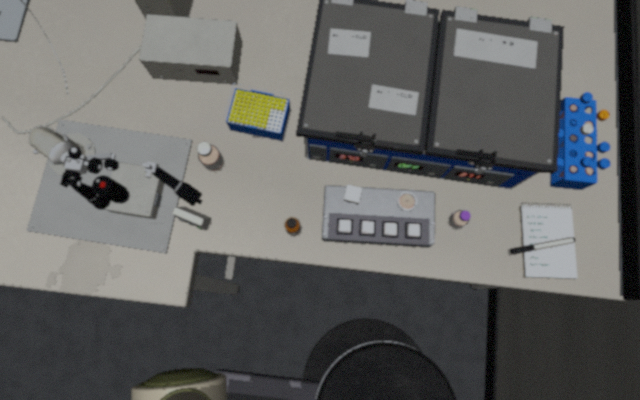

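```bash
python3 - <<'E'
import cv2,numpy as np
a=np.load("top.npz")["px"][170:260,310:450,::-1];b=np.load("scene.npz")["px"][150:235,300:420,::-1]
cv2.imwrite("pics/tz.png",cv2.resize(a,None,fx=5.6,fy=5.6,interpolation=cv2.INTER_CUBIC))
cv2.imwrite("pics/sz.png",cv2.resize(b,None,fx=6.5,fy=6.5,interpolation=cv2.INTER_CUBIC))
E
```

```text
(no output)
```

View pics/tz.png

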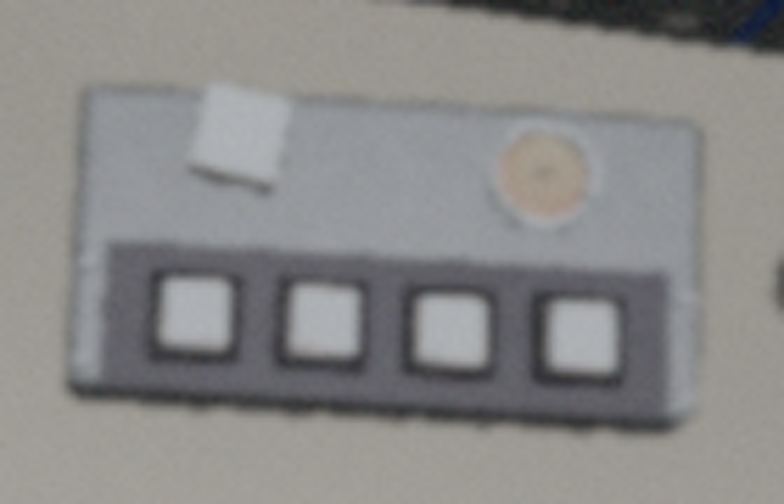

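View pics/sz.png

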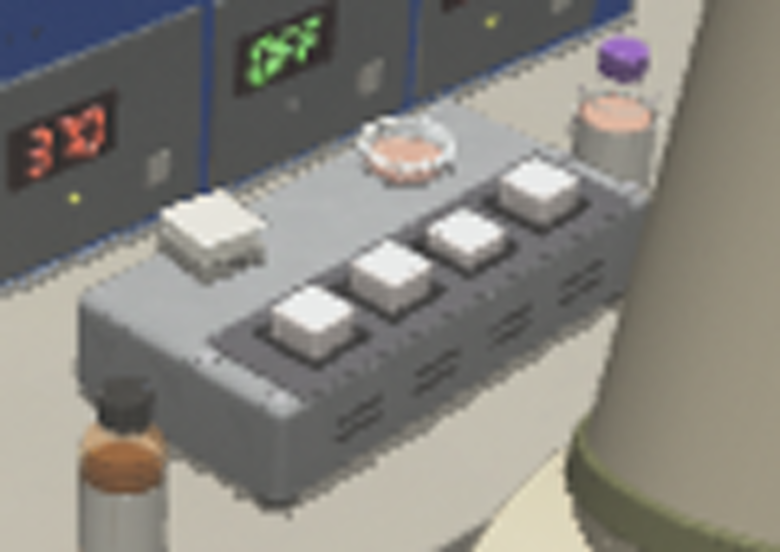

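```bash
cat > h.py <<'E'
import numpy as np
def back(d,u,v,z):
    K,V=d["K"],d["V"];R=V[:3,:3];t=V[:3,3]
    r=R.T@np.linalg.inv(K)@np.array([u,v,1.]);c=-R.T@t
    return c+r*(z-c[2])/r[2]
E
python3 - <<'E'
from h import *
import cv2
for n,(x0,y0,x1,y1),pts in (("top",(310,170,450,260),None),("scene",(300,150,420,235),[(312,310),(390,264),(467,228),(540,180)])):
    d=np.load(n+".npz");g=d["px"][y0:y1,x0:x1].min(2)
    S=6
    g=cv2.resize(g,None,fx=S,fy=S,interpolation=cv2.INTER_CUBIC)
    th=175 if n=="top" else 200
    k,l,st,c=cv2.connectedComponentsWithStats((g>th).astype(np.uint8))
    for i in range(1,k):
        if 900<st[i,4]<9000:
            u,v=(c[i]+.5)/S-.5+[x0,y0]
            print(n,np.round([u,v],1),st[i],np.round(back(d,u,v,65),1),np.round(back(d,u,v,60),1))
E
```

```text
scene [382.5 177.1] [ 466  147   64   36 1289] [ 584.2 -311.5   65. ] [ 589.3 -318.    60. ]
scene [332.3 183.2] [ 152  177   93   51 2469] [ 646.7 -190.7   65. ] [ 652.2 -196.3   60. ]
scene [371.3 185. ] [ 398  195   64   38 1361] [ 576.7 -260.7   65. ] [ 581.8 -266.8   60. ]
scene [359.8 190.1] [ 329  223   66   40 1464] [ 579.3 -221.4   65. ] [ 584.3 -227.2   60. ]
scene [347.8 197. ] [ 254  265   69   40 1594] [ 576.7 -176.5   65. ] [ 581.8 -181.9   60. ]
```

```bash
python3 - <<'E'
from h import *
import cv2
d=np.load("top.npz");x0,y0,x1,y1=310,170,450,260
g=d["px"][y0:y1,x0:x1].min(2);S=6
g=cv2.resize(g,None,fx=S,fy=S,interpolation=cv2.INTER_CUBIC)
for th in(150,165,185):
    k,l,st,c=cv2.connectedComponentsWithStats((g>th).astype(np.uint8))
    for i in range(1,k):
        if 900<st[i,4]<12000 and c[i,1]>280:
            u,v=(c[i]+.5)/S-.5+[x0,y0]
            print(th,st[i],np.round(back(d,u,v,65),1),np.round(back(d,u,v,60),1))
E
```

```text
150 [ 176  302   67   67 4057] [ 576.5 -175.8   65. ] [ 577.3 -176.    60. ]
150 [ 315  309   66   68 4096] [ 578.9 -220.5   65. ] [ 579.7 -220.9   60. ]
150 [ 451  320   67   68 4214] [ 580.5 -265.    65. ] [ 581.4 -265.7   60. ]
150 [ 592  326   65   68 4074] [ 583.7 -310.4   65. ] [ 584.5 -311.3   60. ]
165 [ 180  304   58   60 3046] [ 576.6 -175.7   65. ] [ 577.4 -175.8   60. ]
165 [ 320  312   56   62 3084] [ 579.  -220.6   65. ] [ 579.8 -221.    60. ]
165 [ 454  323   60   63 3264] [ 580.6 -264.9   65. ] [ 581.4 -265.5   60. ]
165 [ 597  329   55   63 3079] [ 583.6 -310.4   65. ] [ 584.4 -311.3   60. ]
```

```bash
cat >> h.py <<'E'
def axes():
    from rig import ctrl
    from scipy.spatial.transform import Rotation as Rn
    s=ctrl.sense();q=s["ee_rot"];R=Rn.from_quat([q[1],q[2],q[3],q[0]]).as_matrix()
    return s,R
E
python3 - <<'E'
from h import *
s,R=axes();print(R.round(4));p=s["eef_pos"];print(s["time_s"],p,s["force"])
t=np.array([576.6,-176,110]);print((t-p)@R/10)
print("angles y,z",np.degrees(np.arctan2(R[1,1:],R[0,1:])))
E
```

```text
[[-0.      0.9086  0.4176]
 [-0.      0.4176 -0.9086]
 [-1.     -0.     -0.    ]]
1.05 [ 219.22134833 -477.03763783  231.30384718] [ 0.11536214 -0.26833568  0.34838133]
[ 12.12943913  45.04399267 -12.42953197]
angles y,z [ 24.6824647  -65.31753531]
```

send_rows(
  rows="0 0 4.1 -1.1 0.4;0 1 8.2 -2.3 0.8;0 2 12.3 -3.4 1.2;0 3 16.4 -4.5 1.6;0 4 20.5 -5.6 2.0;0 5 24.6 -6.8 2.4;0 6 28.7 -7.9 2.8;0 7 32.8 -9.0 3.2;0 8 36.9 -10.2 3.6;0 8 41.0 -11.3 4.0;0 8 45.0 -12.4 4.3;0 8 45.0 -12.4 4.3",
  grip_force=40,
)

```text
time_s: 2.25
eef_pos: [578.9, -173.1, 150.9]
ee_rot: [0.515, 0.485, 0.515, -0.485]
force: [-0.0, -0.3, 0.9]
grip_width: 0.003
```

```bash
python3 - <<'E'
from h import *
s,R=axes();print(R.round(4));p=s["eef_pos"];print(s["time_s"],p,s["force"],s["grip_width"])
t=np.array([576.6,-176,75]);print((t-p)@R/10)
E
```

```text
[[ 9.000e-04  9.982e-01  5.930e-02]
 [ 6.000e-04  5.930e-02 -9.982e-01]
 [-1.000e+00  9.000e-04 -5.000e-04]]
2.25 [ 578.85402103 -173.1167956   150.92023612] [-0.02555651 -0.33200878  0.9265145 ] 0.0027510316388347027
[ 7.59166186 -0.24882855  0.27840943]
```

send_rows(
  rows="0 2.5 0 0 0;0 5 0 0 0;0 7 0 0 0;0 7.6 0 0 0;0 7.6 0 0 0;0 7.6 0 0 0",
)

```text
time_s: 2.85
eef_pos: [576.8, -176.9, 76.4]
ee_rot: [0.514, 0.486, 0.513, -0.486]
force: [-0.5, 0.3, -0.0]
grip_width: 0.003
```

```bash
python3 - <<'E'
from h import *
import cv2
from rig import capture
s,R=axes();p=s["eef_pos"];print(s["time_s"],p,s["force"],s["grip_width"])
for n,(a,b,c,e) in(("scene",(150,300,245,420)),("top",(150,300,270,450))):
    d=capture(n)["pixels"][a:c,b:e,::-1]
    cv2.imwrite(f"pics/{n}2.png",cv2.resize(d,None,fx=5,fy=5,interpolation=cv2.INTER_CUBIC))
s,R=axes();p=s["eef_pos"];print(s["time_s"],p,s["force"])
E
```

```text
2.85 [ 576.7615753  -176.90268504   76.44297607] [-0.5434122   0.26593955 -0.01462571] 0.002968244142020656
2.95 [ 576.79408594 -176.80148588   76.51772544] [0.41255264 0.21062722 1.1452202 ]
```

View pics/scene2.png

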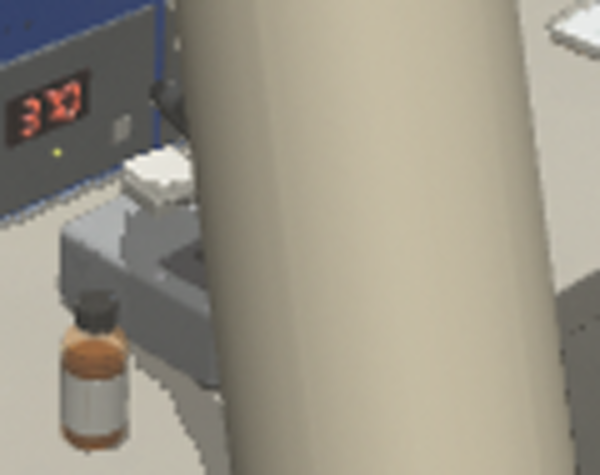

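View pics/top2.png

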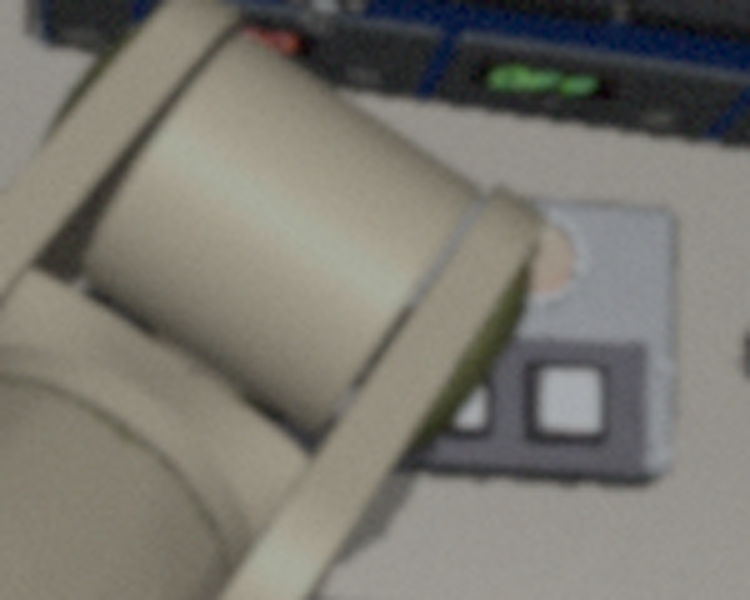

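send_rows(
  rows="0 0.3 0 0 0;0 0.6 0 0 0;0 0.8 0 0 0;0 0.8 0 0 0;0 0.8 0 0 0;0 0.8 0 0 0",
)

```text
time_s: 3.55
eef_pos: [576.4, -176.5, 67.4]
ee_rot: [0.514, 0.486, 0.514, -0.486]
force: [0.0, 1.0, 0.7]
grip_width: -0.003
```

```bash
cat > st.py <<'E'
from h import *
s,R=axes();print(s["time_s"],s["eef_pos"].round(2),s["force"].round(2),s["tau"].round(2),s["wrist_torque"].round(3))
E
python3 st.py
```

```text
3.55 [ 576.39 -176.46   67.4 ] [0.01 1.01 0.73] [ -0.   -52.25 -22.52   0.     0.    -0.  ] [ 0.035  0.016 -0.043]
```

send_rows(
  rows="0 0.1 0 0 0;0 0.2 0 0 0;0 0.2 0 0 0;0 0.2 0 0 0;0 0.2 0 0 0",
)

```text
time_s: 4.05
eef_pos: [576.3, -176.5, 65.3]
ee_rot: [0.514, 0.486, 0.514, -0.486]
force: [0.6, -0.2, -0.6]
grip_width: 0.0
```

send_rows(
  rows="0 0.1 0 0 0;0 0.1 0 0 0;0 0.1 0 0 0;0 0.1 0 0 0",
)

```text
time_s: 4.45
eef_pos: [576.4, -176.5, 64.4]
ee_rot: [0.514, 0.486, 0.514, -0.486]
force: [-0.6, -0.2, 2.0]
grip_width: 0.001
```

send_rows(
  rows="0 0.1 0 0 0;0 0.1 0 0 0;0 0.1 0 0 0;0 0.1 0 0 0",
)

```text
time_s: 4.85
eef_pos: [576.4, -176.5, 63.4]
ee_rot: [0.514, 0.486, 0.514, -0.486]
force: [-1.0, 0.1, 2.3]
grip_width: -0.001
```

send_rows(
  rows="0 0.1 0 0 0;0 0.1 0 0 0;0 0.1 0 0 0",
)

```text
time_s: 5.15
eef_pos: [576.4, -176.5, 62.4]
ee_rot: [0.514, 0.486, 0.514, -0.486]
force: [-0.6, 0.7, 3.1]
grip_width: 0.001
```

```bash
python3 st.py
```

```text
5.15 [ 576.39 -176.48   62.38] [-0.61  0.72  3.11] [ -0.06 -50.18 -21.4    0.    -0.15   0.  ] [ 0.066  0.121 -0.063]
```

send_rows(
  rows="0 -1.2 0 0 0;0 -2.5 0 0 0;0 -2.5 0 1.5 0;0 -2.5 0 3 0;0 -2.5 0 4.5 0;0 -2.5 0 4.5 0;0 -2.5 0 4.5 0;0 -1.5 0 4.5 0;0 -0.6 0 4.5 0;0 -0.4 0 4.5 0;0 -0.4 0 4.5 0;0 -0.4 0 4.5 0",
)

```text
time_s: 6.35
eef_pos: [578.9, -221.3, 66.4]
ee_rot: [0.514, 0.486, 0.514, -0.486]
force: [0.1, 0.2, -0.5]
grip_width: -0.004
```

send_rows(
  rows="0 0.15 0 0 0;0 0.25 0 0 0;0 0.3 0 0 0;0 0.3 0 0 0;0 0.3 0 0 0",
)

```text
time_s: 6.85
eef_pos: [579.1, -221.5, 63.6]
ee_rot: [0.514, 0.486, 0.513, -0.486]
force: [1.8, -0.2, 3.3]
grip_width: -0.0
```

```bash
python3 st.py
```

```text
6.85 [ 579.06 -221.5    63.6 ] [ 1.84 -0.19  3.27] [ -0.35 -52.22 -21.58  -0.16   0.17   0.  ] [ 0.066 -0.126 -0.001]
```

send_rows(
  rows="0 0.1 0 0 0;0 0.1 0 0 0;0 0.1 0 0 0",
)

```text
time_s: 7.15
eef_pos: [579.0, -221.5, 62.5]
ee_rot: [0.514, 0.486, 0.513, -0.486]
force: [2.1, 0.0, 3.4]
grip_width: -0.002
```

send_rows(
  rows="0 -1.2 0 0 0;0 -2.5 0 0 0;0 -2.5 0 1.5 0;0 -2.5 0 3 0;0 -2.5 0 4.5 0;0 -2.5 0 4.5 0;0 -2.5 0 4.5 0;0 -1.5 0 4.5 0;0 -0.6 0 4.5 0;0 -0.2 0 4.5 0;0 -0.2 0 4.5 0;0 -0.2 0 4.5 0",
)

```text
time_s: 8.35
eef_pos: [581.4, -266.2, 64.3]
ee_rot: [0.514, 0.486, 0.514, -0.486]
force: [1.1, -0.3, 0.7]
grip_width: -0.002
```

send_rows(
  rows="0 0.1 0 0 0;0 0.2 0 0 0;0 0.2 0 0 0;0 0.2 0 0 0",
)

```text
time_s: 8.75
eef_pos: [581.3, -266.3, 62.4]
ee_rot: [0.514, 0.486, 0.514, -0.486]
force: [-0.1, 0.0, 0.0]
grip_width: -0.001
```

send_rows(
  rows="0 0.1 0 0 0;0 0.15 0 0 0;0 0.15 0 0 0;0 0.15 0 0 0",
)

```text
time_s: 9.15
eef_pos: [581.3, -266.3, 60.8]
ee_rot: [0.514, 0.486, 0.514, -0.486]
force: [0.4, 0.3, 1.0]
grip_width: -0.002
```

send_rows(
  rows="0 0.05 0 0 0;0 0.05 0 0 0;0 0.05 0 0 0",
)

```text
time_s: 9.45
eef_pos: [581.3, -266.3, 60.3]
ee_rot: [0.514, 0.486, 0.514, -0.486]
force: [-0.4, -1.0, 0.0]
grip_width: -0.001
```

```bash
python3 st.py
```

```text
9.45 [ 581.34 -266.31   60.3 ] [-0.35 -0.98  0.05] [ -0.   -56.1  -23.27   0.    -0.    -0.  ] [ 0.063 -0.05   0.04 ]
```

send_rows(
  rows="0 0.05 0 0 0;0 0.05 0 0 0;0 0.05 0 0 0",
)

```text
time_s: 9.75
eef_pos: [581.4, -266.3, 60.1]
ee_rot: [0.514, 0.486, 0.514, -0.486]
force: [-2.5, 0.9, 4.4]
grip_width: -0.0
```

```bash
python3 st.py
```

```text
9.75 [ 581.36 -266.32   60.13] [-2.48  0.9   4.4 ] [-4.000e-02 -5.351e+01 -2.270e+01  7.000e-02 -5.400e-01  0.000e+00] [0.162 0.322 0.007]
```

send_rows(
  rows="0 -1.2 0 0 0;0 -2.8 0 0 0;0 -2.8 0 1.5 0;0 -2.8 0 3 0;0 -2.8 0 4.5 0;0 -2.8 0 4.5 0;0 -2.8 0 4.5 0;0 -1.8 0 4.5 0;0 -0.9 0 4.5 0;0 -0.6 0 4.5 0;0 -0.6 0 4.5 0;0 -0.6 0 4.5 0",
)

```text
time_s: 10.95
eef_pos: [583.9, -311.2, 65.9]
ee_rot: [0.514, 0.486, 0.514, -0.486]
force: [0.6, 0.1, 0.5]
grip_width: 0.006
```

send_rows(
  rows="0 0.15 0 0 0;0 0.25 0 0 0;0 0.3 0 0 0;0 0.3 0 0 0;0 0.3 0 0 0",
)

```text
time_s: 11.45
eef_pos: [584.1, -311.4, 63.1]
ee_rot: [0.514, 0.486, 0.513, -0.486]
force: [0.2, 0.7, 3.0]
grip_width: 0.001
```

```bash
python3 st.py
```

```text
11.45 [ 584.08 -311.38   63.14] [0.16 0.69 2.98] [ -0.4  -55.98 -22.39  -0.18   0.2    0.  ] [-0.012 -0.2   -0.047]
```

send_rows(
  rows="0 0.06 0 0 0;0 0.06 0 0 0;0 0.06 0 0 0",
)

```text
time_s: 11.75
eef_pos: [584.0, -311.4, 62.4]
ee_rot: [0.514, 0.486, 0.513, -0.486]
force: [1.7, 0.1, 4.4]
grip_width: -0.0
```

send_rows(
  rows="0 -1.2 0 0 0;0 -2.5 0 0 0;0 -2.5 0 -1.5 0;0 -2.5 0 -3 0;0 -2.5 0 -4.5 0;0 -2.5 0 -4.5 0;0 -2.5 0 -4.5 0;0 -1.5 0 -4.5 0;0 -0.4 0 -4.5 0;0 -0.1 0 -4.5 0;0 0.1 0 -4.5 0;0 0.1 0 -4.5 0",
)

```text
time_s: 12.95
eef_pos: [581.2, -266.5, 61.0]
ee_rot: [0.514, 0.486, 0.514, -0.486]
force: [0.1, 0.4, 0.1]
grip_width: -0.002
```

send_rows(
  rows="0 0.15 0 0 0;0 0.3 0 0 0;0 0.4 0 0 0;0 0.5 0 0 0;0 0.55 0 0 0;0 0.55 0 0 0;0 0.55 0 0 0",
)

```text
time_s: 13.65
eef_pos: [581.6, -266.6, 57.0]
ee_rot: [0.514, 0.486, 0.513, -0.486]
force: [-3.4, 1.3, 8.3]
grip_width: -0.001
```

```bash
python3 st.py
```

```text
13.65 [ 581.59 -266.59   57.03] [-3.39  1.28  8.33] [  0.12 -51.5  -21.93   0.17  -0.81  -0.  ] [ 0.175  0.514 -0.022]
```

Depth is about 8 mm; I'll press a little further for margin, then withdraw.

send_rows(
  rows="0 0.1 0 0 0;0 0.15 0 0 0;0 0.15 0 0 0;0 0.15 0 0 0;0 0.15 0 0 0",
)

```text
time_s: 14.15
eef_pos: [581.6, -266.6, 55.7]
ee_rot: [0.514, 0.486, 0.513, -0.486]
force: [-3.1, 1.1, 8.8]
grip_width: 0.001
```

send_rows(
  rows="0 -0.4 0 0 0;0 -0.8 0 0 0;0 -1.5 0 0 0;0 -4 0 0 0;0 -8 0 0 0;0 -10 0 0 0;0 -10 -4 0 0;0 -10 -8 0 0;0 -10 -12 2 0;0 -10 -15 5 0;0 -10 -17 8 0;0 -10 -17 12 0",
)

```text
time_s: 15.35
eef_pos: [416.4, -396.3, 154.9]
ee_rot: [0.513, 0.486, 0.514, -0.486]
force: [0.7, 1.1, 0.2]
grip_width: 0.001
```

send_rows(
  rows="0 0 -3 3 0;0 0 -6 6 0;0 0 -9 8 0;0 0 -12 9 0;0 0 -12 9 0;0 0 -12 9 0",
)

```text
time_s: 15.95
eef_pos: [303.3, -492.2, 154.3]
ee_rot: [0.513, 0.486, 0.513, -0.486]
force: [0.4, 0.4, -0.7]
grip_width: -0.002
```

```bash
python3 st.py; python3 - <<'E'
from h import *
import cv2
from rig import capture
for n,(a,b,c,e) in(("scene",(150,300,245,420)),("top",(150,300,270,450))):
    d=capture(n);np.savez(n+"3.npz",px=d["pixels"],K=d["intrinsics"],V=d["view"]);d=d["pixels"][a:c,b:e,::-1]
    cv2.imwrite(f"pics/{n}3.png",cv2.resize(d,None,fx=5,fy=5,interpolation=cv2.INTER_CUBIC))
for n,(x0,y0,x1,y1),th in (("top",(310,170,450,260),160),("scene",(300,150,420,235),200)):
    d=np.load(n+"3.npz");g=d["px"][y0:y1,x0:x1].min(2);S=6
    g=cv2.resize(g,None,fx=S,fy=S,interpolation=cv2.INTER_CUBIC)
    k,l,st,c=cv2.connectedComponentsWithStats((g>th).astype(np.uint8))
    for i in range(1,k):
        if 900<st[i,4]<9000:
            u,v=(c[i]+.5)/S-.5+[x0,y0]
            print(n,np.round(back(d,u,v,65),1),np.round(back(d,u,v,60),1))
E
```

```text
15.95 [ 303.26 -492.16  154.31] [ 0.35  0.4  -0.67] [-1.810e+00 -4.802e+01 -2.462e+01 -9.000e-02 -2.000e-02 -6.000e-02] [ 0.005  0.025 -0.055]
top [ 643.1 -185.    65. ] [ 644.3 -185.3   60. ]
top [ 576.6 -175.8   65. ] [ 577.4 -175.9   60. ]
top [ 579.  -220.5   65. ] [ 579.8 -220.9   60. ]
top [ 581.2 -265.6   65. ] [ 582.1 -266.2   60. ]
top [ 583.7 -310.5   65. ] [ 584.5 -311.4   60. ]
scene [ 584.2 -311.6   65. ] [ 589.3 -318.    60. ]
scene [ 646.7 -190.7   65. ] [ 652.3 -196.3   60. ]
scene [ 581.8 -266.4   65. ] [ 586.9 -272.5   60. ]
scene [ 579.3 -221.4   65. ] [ 584.3 -227.2   60. ]
scene [ 576.7 -176.5   65. ] [ 581.8 -182.    60. ]
```

View pics/scene3.png

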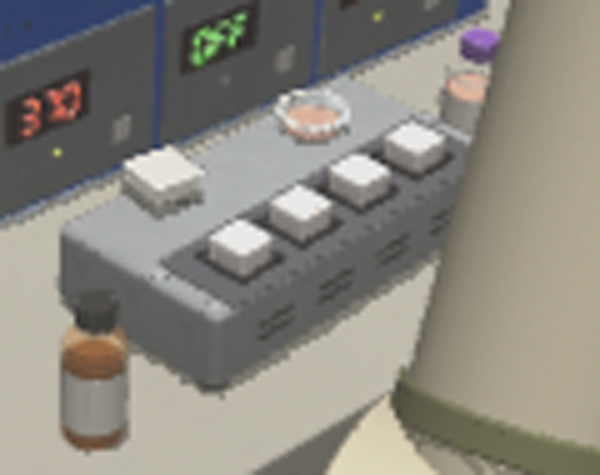

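View pics/top3.png

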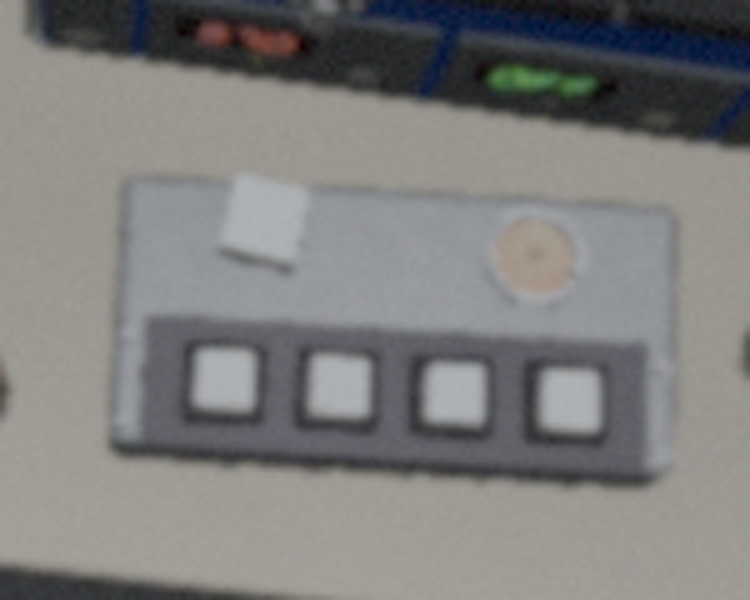

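The pictures show all four caps (scene view at about (240,245), (300,210), (360,178), (415,145)) at the same height, and the carton and dish have not moved. I'm handing the job in.

```bash
python3 -c "
from rig import workorder
print(workorder.finish_job())"
```

```text
the job is handed in; nothing more can be done
None
```

The job is done and handed in at about 16 s; it reports no verdict.

- **Taps:** with the fingers shut, I tapped the four keys from left to right and lifted at least 20 mm clear after each. The three keys that were up went about 2.5 mm deep, at 3 to 4.5 N. The third key was the latched one. It felt firm at 4.4 N, with the fingertips at z = 60.1 mm, and did not release.
- **Release:** I then pressed the third key to about 9 mm deep (8.8 N measured) and withdrew.
- **Last checks:** in both cameras all four cap positions fit the raised height of 65 mm, within about 1 mm of each other. The arm is clear of everything. The carton and dish on the ledge had not moved, and the bottles either side that showed in the close-ups looked undisturbed. I did not check the media bottle or the timer again after the moves; the arm did not go near them.
- **Limits of the checks:** the arm hid the keys from the cameras while I tapped the first one, so I relied on force and height readings for the taps and the press. The force reading was noisy by about 1 N. Nothing disagreed.

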